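# Clear the lane, then draw the carton sensor out to its format mark and hold it

## Robot

A 7-joint arm with a two-finger parallel gripper is mounted at the origin on the work surface. World frame = base frame: x ahead of the robot, y to its left, z up, the work surface at z = 0. Lengths are in m, angles in rad, forces in N, time in s.
With the tool pointing down it reaches from about 0.425 to 0.925 m from the base axis. Payload 6.8 kg.
Tool frame: the origin (TCP) lies at the very end of the fingers, on their centre line; the grasp point (between the pads) lies behind it (grip_depth is the z of the grasp point in the tool frame, in m); z points along the fingers, y is the direction in which the jaws open and shut (so a half turn about z gives the same grasp; the last joint's range is limited). The gripper opens to 85 mm and grips with 20 to 120 N. Pads are 22 mm wide; open, the fingers measure 114 mm over their backs; the gripper's body (76 mm by 85 mm) begins 54 mm behind the grasp point. The pads swing forward as they close: fully open they stand 13 mm farther back than shut.
Start: joints at [1.138, 0.477, 0.022, 1.555, -0.011, 1.109, -0.083], TCP at [0.215, -0.64, 0.231] pointing down, gripper open.
Joint ranges: [-2.96, 2.96], [-0.34, 2.1], [-1.41, 1.46], [0.24, 2.44], [-1.37, 4.51], [0.17, 1.92], [-2.96, 2.96]. Speed limits (rad/s): [2.39, 2.39, 3.14, 3.14, 3.14, 3.14, 3.14].

## Interface

Orientations are given as a unit quaternion [x, y, z, w].
In Python, from station import * gives the robot as it stands.
- The arm moves only by the tool carry_out, never from a script. Its argument "steps" is a list of rows, each a list of 7 numbers: the turn, a rotation vector about the tool's x, y, z in degrees, then the shift along the tool's x, y, z in cm, then the closure, from -1 (fully open) to 1 (shut). In form: [[rx, ry, rz, dx, dy, dz, fingers], ...]. A call has 1 to 20 rows; each row shifts and turns the commanded pose from where the row before left it, along the tool's axes as they then stand; what a row does not reach is not made up. A row lasts 1/12 s, in which the tool goes at most 41.7 mm and 7.16 degrees, less where a joint would pass 70% of its speed; a pose out of reach is approached as far as the arm can. A call is refused whole if a number of a shift passes 4.17 or a number of a turn 7.16, either way. A call with a gripper value outside its range is refused whole. The fingers move at their own pace and stop on an object; "squeeze" is the grip in N (left out, the last holds). Time passes only in rows, so rows that do not move let the fingers close. It gives the time, the measured TCP pose, the force and the opening at its end, in the units of the state.
- observe(): the state, without advancing time (a new reading comes with each control period).
- camera(name): name is "side" or "top"; returns (picture, depth): 400x640x3 uint8, red, green, blue; 400x640 float32, m along the optical axis (not along the pixel's ray), 0 where there is no reading.
- camera_info(name): a dict with "fov_y" (degrees; the focal length in pixels is half the picture's height over the tangent of half this angle, whatever the lens; pixels are square), "cx", "cy" (the principal point, pixels), "R" (3x3) and "t" (3): a world point X has camera coordinates R X + t. Camera axes: x right, y down, z forward; pixel columns grow to the right and rows downward; lengths in m; the calibration is good to about 2 mm. A picture is of the moment at which its call begins. camera_info takes no time and is no camera call.
- sign_off(): hands the job in, once; it reports no verdict.
The state is a dict: "time": time; "joint_pos": joint angles; "joint_vel": joint speeds; "joint_efforts": joint torques, N m; "position": TCP position; "tool_rot": TCP orientation; "wrist_force": force on the tool from outside, world axes, zero at the start; "torque": the same for the moment, N m; "width": finger opening in m.
Only numpy, scipy, OpenCV 4.12 (cv2) and the standard library are available. Lean on these libraries where they do the work, as an engineer would, in place of code of your own. Each camera call takes 0.05 s, during which the arm holds its last target.

## Task

A carton has been left standing in the sensor's lane: put it into the orange reject bin first. Then squeeze the blue sensor head across its red lock button so that the sprung telescoping arm is freed, draw it out until its red pointer is in line with the yellow format marker on the scale, and finish while still gripping it there, holding still with the button squeezed in. Leave the marker, the white jar, the green tape roll and the screwdriver as they are.

Things in the scene. Friction and masses are not known exactly. Their poses are not given: they have to be found in the camera images.
- gauge: Fixed sensor station on a grey base plate 160 x 490 x 8 mm (local x -65 to 95, y -275 to 215). Origin: on the table, straight below the sensor head's home place. Local +y is the way the arm draws out, local +x the side with the lock button and the scale, z up. Black scale bar at x 58 to 82, y -15 to 205 mm, top 36 mm up, with white ticks every 10 mm, longer each 50 mm.
- tube_end (a point): Middle of the top of the grey square tube at its mouth, 103 mm above the table. The tube is 26 mm wide and runs from here 220 mm along the gauge's -y. A black collar round it (34 mm wide, 105 mm up) and a small steel catch on it (113 mm up) sit within 30 mm of the mouth.
- head: Blue sensor head on the sliding rod: a block 30 x 30 mm in plan. Origin: on its vertical axis, level with the lock button's centre, 125 mm above the table; its top is 25 mm above, its underside (black sensor) 76 mm below. Axes as the gauge's. Take it from above, fingers closing along its x axis at the origin's height: one pad on the red button (+x face), one on the bare -x face.
- button_face (a point): Centre of the red lock button's outer face, a disc of 22 mm diameter, at head (+23, 0, 0) mm when out: it stands 8 mm proud of the block's +x face. Block and button measure 38 mm across along x with the button out, 32 mm with it fully in.
- lockbtn (a joint): How far the lock button is squeezed in: 0 out, 0.006 m fully in (towards the head's -x). Spring of 3 N at first to 6.6 N fully in; it comes out when let go. From 4 mm in, the arm is free; with less a catch blocks it rigidly at home. Keep it squeezed while moving and holding.
- boom (a joint): How far the arm is drawn out: 0 home (its start), 0.18 m at most, along the gauge's +y. A spring pulls it home with 3 N at home rising to 6.6 N fully out, with light friction (0.5 N) and damping (8 N per m/s). Let go, it runs back and stops on the outside of the catch about 15 mm out (or home, if the button is in).
- pointer (a point): Tip of the thin red pointer that sticks out sideways (+x) from the foot of the head, over the scale: at head (+66, 0, -73) mm, 52 mm above the table. It moves with the head.
- marker_mid (a point): Middle of the top of the yellow format marker, a clip 26 x 7 x 10 mm (local x, y, z) on the scale bar with a black line across it, top 46 mm above the table; axes as the gauge's. It sits 95 to 155 mm from the pointer's home along gauge +y. It slides stiffly (15 N) and must stay where it is; the pointer passes 4 mm above it.
- carton: White carton with a blue band, 35 x 60 x 90 mm (its x, y, z), about 70 g, standing upright on the station's base plate (8 mm above the table) in front of the sensor head. Origin: centre of its underside. Take it from above across its 35 mm, near its top.
- carton_mid (a point): The carton's centre, 45 mm above its underside.
- bin: Fixed orange open bin, 200 x 160 x 70 mm outside (its x, y, z), walls and floor 4 to 5 mm. Origin: centre of its underside, on the table.
- bottle: White capped jar, 56 mm diameter, 100 mm tall, standing; a bystander. Origin: centre of its underside.
- tape: Green tape roll lying flat, 90 mm diameter, 30 mm high; a bystander. Origin: centre of its underside.
- driver: Black-handled screwdriver lying on the table, a bystander. Origin: on the table under its middle.
Mind the look-alikes: they are no part of the job. There is more than one size of the carton; the one meant has the size given above.

How it is judged:
On the way, in this order (a step that is already met when the one before it is completed fails the run):
1. the carton is in the reject bin, let go and at rest, with the arm still home (x of carton_mid in the frame of bin between -0.095 and 0.095 m and y of carton_mid in the frame of bin between -0.075 and 0.075 m and z of carton_mid in the frame of bin below 0.08 m and contact force between the fingers and carton below 0.1 N and linear speed of carton below 0.03 m/s and value of joint boom below 0.02 m), for 0.2 s.
2. the lock button is squeezed in and the arm is drawn out to the format marker by the fingers (value of joint lockbtn above 0.004 m and contact force between the fingers and head above 2 N and y of pointer in the frame of marker_mid between -0.005 and 0.005 m), for 0.2 s.
At the end, for the whole second after the job is handed in: The fingers grip the sensor head (over 2 N) with the lock button at least 4 mm in, the pointer is within 5 mm of the format marker's middle along the scale and still (under 10 mm/s), and the carton lies or stands in the reject bin, released and at rest (all of step 2 and velocity of joint boom between -0.01 and 0.01 m/s and x of carton_mid in the frame of bin between -0.095 and 0.095 m and y of carton_mid in the frame of bin between -0.075 and 0.075 m and z of carton_mid in the frame of bin below 0.08 m and contact force between the fingers and carton below 0.1 N and linear speed of carton below 0.03 m/s); the arm keeps its last pose, push and grip.
It fails at once if the format marker is shifted by more than 4 mm (distance of marker_mid from where it was at the start of the episode above 0.004 m).
It fails at once if the jar is moved by more than 20 mm (distance of bottle from where it was at the start of the episode above 0.02 m).
It fails at once if the tape roll is moved by more than 20 mm (distance of tape from where it was at the start of the episode above 0.02 m).
It fails at once if the screwdriver is moved by more than 20 mm (distance of driver from where it was at the start of the episode above 0.02 m).
It also fails if it takes over 54 s, if anything falls off the work surface, if the arm or the gripper's body presses on something with over 40 N, if the wrist force passes 120 N, or if a joint passes its speed limit or range.

## Working session

There is one attempt and no reset: what is moved stays moved. The work goes in short steps, Python scripts to look and compute and a tool call to move; the robot and the scene stay as the last step left them, time stands still between calls to the robot, and variables do not carry over. Pictures are saved under pics/ and viewed, and the job is handed in when it is done.

Besides the shell and the picture viewer there is one more tool, called after "Call:" as name(argument=value, ...) on one line, values as JSON. carry_out: Moves the arm, as the interface text tells. Its arguments: {"type":"object","properties":{"steps":{"type":"array","items":{"type":"array","items":{"type":"number"}}},"squeeze":{"type":"number"}},"required":["steps"]}

```bash
mkdir -p pics; ls; python3 - <<'E'
from station import *
import cv2,numpy as np
s=observe();print(s)
for n in("side","top"):
    p,d=camera(n);np.savez(f"{n}0.npz",p=p,d=d)
    cv2.imwrite(f"pics/{n}0.png",cv2.cvtColor(p,cv2.COLOR_RGB2BGR))
    print(n,camera_info(n),(d>0).mean())
E
```

```text
pics
{'time': 0.0, 'joint_pos': array([ 1.13792526,  0.47777738,  0.02234326,  1.55643947, -0.01149782,
        1.10927316, -0.08312024]), 'joint_vel': array([-0.0002789 ,  0.00022464, -0.00049076,  0.00083574, -0.00038569,
       -0.00143776,  0.00144645]), 'joint_efforts': array([ 6.51392456e-04, -5.96458125e+01,  1.60813976e+00, -2.81200218e+01,
        1.24641205e-02,  9.33385338e-03, -5.28728549e-06]), 'position': array([ 0.21518757, -0.63917257,  0.23034606]), 'tool_rot': array([ 9.86844085e-01,  1.61672414e-01, -2.08755727e-04, -8.59578371e-04]), 'wrist_force': array([ 0.08638472, -0.51316249,  0.30973474]), 'torque': array([ 0.00724106,  0.03469921, -0.00229259]), 'width': 0.08580405117832267}
side {'fov_y': 43.72382041424978, 'cx': 315.8399558271058, 'cy': 195.5377299427157, 'R': array([[ 0.97292013, -0.23112065,  0.00310803],
       [-0.1668269 , -0.71145067, -0.68264686],
       [ 0.159985  ,  0.66364237, -0.73074182]]), 't': array([-0.53465941,  0.22150792,  0.96806545])} 0.9959375
top {'fov_y': 43.43025441924094, 'cx': 318.9303160340583, 'cy': 197.49916124404058, 'R': array([[-0.02495417, -0.99965699, -0.00794968],
       [-0.99227156,  0.02573513, -0.12138717],
       [ 0.12155012,  0.00485912, -0.9925734 ]]), 't': array([0.10469853, 0.56894054, 1.22944535])} 0.9960390625
```

View pics/side0.png

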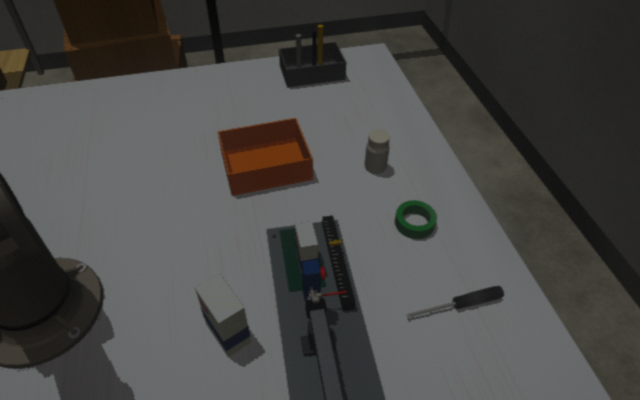

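View pics/top0.png

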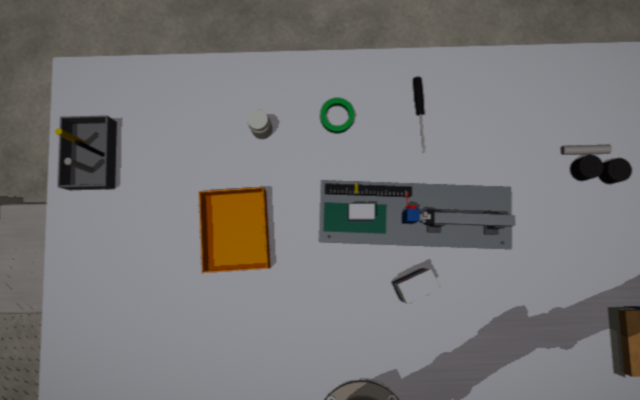

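The side view shows the station at (315,300) with the target carton on its plate at (307,240). The larger look-alike carton stands on the table at (225,310) and the bin is at (265,155). The top view shows the pointer at about (408,200), the marker at (356,188) and the bin at (235,230). Next I'll measure these.

```bash
cat > h.py <<'E'
import numpy as np,cv2
from station import *
def P(name,d):
    ci=camera_info(name);h,w=d.shape
    f=h/2/np.tan(np.radians(ci["fov_y"]/2))
    u,v=np.meshgrid(np.arange(w),np.arange(h))
    X=np.stack([(u-ci["cx"])/f*d,(v-ci["cy"])/f*d,d],-1)
    W=(X-ci["t"])@ci["R"]
    W[d==0]=np.nan
    return W
def ray(name,u,v,z):
    ci=camera_info(name);f=200/np.tan(np.radians(ci["fov_y"]/2))
    r=ci["R"].T@np.array([(u-ci["cx"])/f,(v-ci["cy"])/f,1]);c=-ci["R"].T@ci["t"]
    return c+r*(z-c[2])/r[2]
def masks(p):
    h=cv2.cvtColor(p,cv2.COLOR_RGB2HSV);H,S,V=[h[...,i].astype(int) for i in range(3)]
    return dict(red=((H<6)|(H>172))&(S>150)&(V>50),yellow=(H>22)&(H<34)&(S>130)&(V>60),
     blue=(H>105)&(H<130)&(S>120)&(V>40),orange=(H>=6)&(H<18)&(S>150),green=(H>45)&(H<90)&(S>100))
E
python3 - <<'E'
from h import *
for n in("top","side"):
    z=np.load(n+"0.npz");p,d=z["p"],z["d"];W=P(n,d)
    for k,m in masks(p).items():
        c,l,st,ce=cv2.connectedComponentsWithStats(m.astype(np.uint8))
        for i in range(1,c):
            if st[i,4]>5:
                w=W[l==i]; print(n,k,st[i],ce[i].round(1),np.nanmedian(w,0).round(3),np.nanmin(w,0).round(3),np.nanmax(w,0).round(3))
    cv2.imwrite(f"pics/{n}z.png",cv2.resize(cv2.cvtColor(p[170:260,310:520] if n=="top" else p[210:320,250:370],cv2.COLOR_RGB2BGR),None,fx=3.7 if n=="top" else 5,fy=3.7 if n=="top" else 5,interpolation=cv2.INTER_CUBIC)*1)
E
```

```text
top red [406 192   3   6  11] [407.3 194.3] [ 0.574 -0.133  0.038] [ 0.567 -0.136  0.009] [ 0.579 -0.126  0.054]
top red [407 205  10   3  25] [411.6 206.2] [ 0.534 -0.126  0.134] [ 0.531 -0.158  0.008] [ 0.549 -0.113  0.141]
top yellow [ 55 128   8   7  39] [ 58.9 131.2] [0.732 0.697 0.14 ] [0.725 0.691 0.063] [0.761 0.737 0.146]
top yellow [355 183   3  11  31] [356.  188.3] [ 0.592 -0.003  0.045] [ 0.579 -0.007  0.032] [0.605 0.    0.055]
top blue [406 209  15  14 171] [412.6 215. ] [ 0.512 -0.122  0.151] [ 0.498 -0.167  0.007] [ 0.531 -0.107  0.158]
top orange [ 199  187   71   85 1787] [223.  230.7] [0.493 0.367 0.02 ] [ 0.395  0.219 -0.003] [0.597 0.385 0.077]
top orange [ 620  310   20   66 1106] [630.8 340.2] [ 0.214 -0.628  0.081] [ 0.133 -0.656  0.052] [ 0.281 -0.617  0.09 ]
top green [321  98  33  35 540] [336.8 114.5] [0.787 0.039 0.031] [ 0.742 -0.003 -0.001] [0.831 0.08  0.041]
top green [ 324  203   62   30 1253] [352.1 219.6] [0.511 0.022 0.01 ] [ 0.482 -0.078  0.002] [0.56  0.079 0.039]
side red [320 267   5  11  39] [322.4 272.1] [ 0.53  -0.129  0.133] [ 0.527 -0.13
[... 363 characters left out ...]
  0.05 ]
side blue [302 259  18  16 230] [310.5 266.8] [ 0.51  -0.124  0.15 ] [ 0.496 -0.14   0.052] [ 0.538 -0.042  0.153]
side orange [  55    0  126   53 4061] [109.9  21.1] [ 0.     1.562 -0.206] [-0.218  1.493 -0.534] [ 0.259  1.981 -0.083]
side orange [ 219  119   93   76 5245] [265.3 155.8] [0.494 0.328 0.023] [ 0.391  0.214 -0.002] [0.593 0.389 0.074]
side green [396 201  40  34 566] [415.2 216.8] [0.78  0.033 0.029] [ 0.74  -0.006  0.001] [0.826 0.082 0.034]
side green [281 230  22  61 737] [291.3 261.4] [ 0.496 -0.008  0.008] [ 0.478 -0.118  0.003] [0.516 0.079 0.098]
side green [321 281   4   6  21] [322.3 283.6] [ 0.545 -0.074  0.009] [ 0.541 -0.079  0.006] [ 0.549 -0.067  0.012]
```

View pics/topz.png

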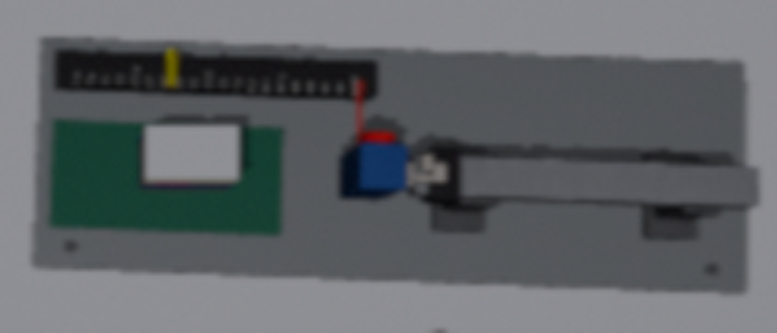

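View pics/sidez.png

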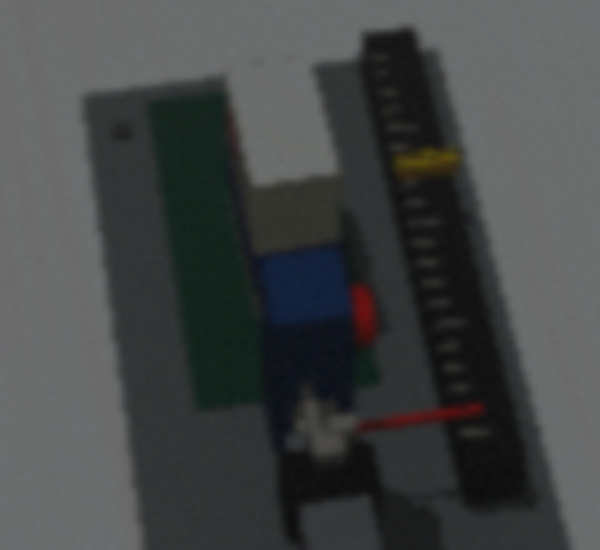

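```bash
python3 - <<'E'
from h import *
def rect(W,m,lab):
    q=W[m][:,:2].astype(np.float32)
    r=cv2.minAreaRect(q*1000);print(lab,m.sum(),W[m][:,2].mean().round(4),np.round(r[0],1),np.round(r[1],1),round(r[2],2), 'mean',(q.mean(0)*1000).round(1))
for n in("top","side"):
    z=np.load(n+"0.npz");p,d=z["p"],z["d"];W=P(n,d);M=masks(p)
    x,y,zz=W[...,0],W[...,1],W[...,2]
    box=lambda a,b,c,e,z0,z1:(x>a)&(x<b)&(y>c)&(y<e)&(zz>z0)&(zz<z1)
    white=p.astype(int).max(-1)-p.astype(int).min(-1)<40
    rect(W,box(.45,.56,-.08,.1,.09,.106),"carton")
    rect(W,box(.3,.48,-.25,.1,.06,.2),"decoy")
    rect(W,box(.47,.56,-.16,-.09,.142,.16)&M["blue"],"headtop")
    rect(W,box(.54,.63,-.2,.13,.03,.05),"bar")
    rect(W,box(.40,.67,-.45,.13,.005,.012),"plate")
    rect(W,box(.49,.55,-.36,-.15,.095,.11),"tube")
    rect(W,box(.35,.65,.2,.45,.06,.08),"bin")
    rect(W,M["yellow"]&box(.5,.65,-.1,.1,.04,.056),"marker")
    ci=camera_info(n)
# yellow/pointers by rays
print("marker top",ray("top",356.0,188.3,.046),"side",ray("side",335.2,241.2,.046))
print("pointer top",ray("top",407.3,193,.052),"side px",ray("side",346,292,.052),ray("side",328,293,.052))
print("bottle/tape")
E
```

```text
carton 372 0.0992 [528.7  -9.5] [58.1 34.1] 88.75 mean [528.6  -9.5]
decoy 983 0.1221 [ 351.  -131.8] [50.2 85.7] 23.17 mean [ 352.2 -127.9]
headtop 167 0.1508 [ 511.8 -122.3] [29.7 27.6] 87.82 mean [ 511.8 -122.2]
bar 854 0.0374 [572.  -32.4] [219.2  64.8] 89.37 mean [588.3 -31.8]
plate 7908 0.0086 [ 535.  -160.1] [269.7 579.7] 0.05 mean [ 524.  -157.3]
tube 950 0.1044 [ 507.5 -255. ] [209.9  33.7] 88.48 mean [ 504.9 -251.6]
bin 627 0.0696 [495.4 303.5] [200.1 160.9] 2.37 mean [498.8 308.2]
marker 22 0.0469 [591.8  -2.1] [ 5.2 25.6] 81.95 mean [592.   -2.3]
carton 477 0.0976 [525.8 -10.4] [62.4 35. ] 88.42 mean [525.5 -13.3]
decoy 2070 0.1141 [ 348.2 -133.6] [50.4 87.3] 22.88 mean [ 349.9 -145.6]
headtop 229 0.1499 [ 510.3 -123.5] [30.6 28.5] 84.82 mean [ 510.  -124.4]
bar 1095 0.0364 [580.8 -31.9] [224.1  37.4] 85.39 mean [584.8 -42. ]
plate 9510 0.0082 [ 548.6 -108.3] [417.7 254.9] 87.1 mean [ 518.9 -150.1]
tube 1623 0.1033 [ 503.4 -243.8] [186.2  34. ] 86.8 mean [ 503.3 -246.6]
bin 830 0.0665 [491.4 302.4] [200.3 167.7] 2.8 mean [493.3 295.6]
marker 31 0.0459 [590.   -3.5] [ 6.2 23. ] 82.37 mean [589.5  -3.7]
marker top [ 0.5908433  -0.00309451  0.046     ] side [ 0.58960876 -0.00323358  0.046     ]
pointer top [ 0.57491019 -0.12955228  0.052     ] side px [ 0.57706602 -0.12871902  0.052     ] [ 0.54359182 -0.12307022  0.052     ]
bottle/tape
```

```bash
python3 - <<'E'
from h import *
for n in("top","side"):
    z=np.load(n+"0.npz");p,d=z["p"],z["d"];W=P(n,d);M=masks(p)
    x,y,zz=W[...,0],W[...,1],W[...,2]
    box=lambda a,b,c,e,z0,z1:(x>a)&(x<b)&(y>c)&(y<e)&(zz>z0)&(zz<z1)
    def yaw(m,lab):
        q=W[m]; b=np.arange(q[:,1].min(),q[:,1].max(),.01); r=[]
        for s in b:
            k=(q[:,1]>=s)&(q[:,1]<s+.01)
            if k.sum()>4: r.append((s+.005,q[k,0].min(),q[k,0].max(),q[k,0].mean()))
        r=np.array(r)[1:-1]
        for j in(1,2,3):
            c=np.polyfit(r[:,0],r[:,j],1);print(n,lab,'xmin xmax mean'.split()[j-1],'dx/dy deg',np.degrees(np.arctan(c[0])).round(2),'x at y=-.123',np.polyval(c,-.123).round(4))
    yaw(box(.47,.55,-.35,-.18,.095,.112),"tube")
    yaw(box(.47,.56,-.05,.03,.092,.106),"carton")
    yaw(box(.56,.63,-.13,.08,.030,.042),"bar")
    print(n,'bar y extent',y[box(.56,.62,-.2,.13,.03,.042)].min(),y[box(.56,.62,-.2,.13,.03,.042)].max())
E
```

```text
top tube xmin dx/dy deg 3.46 x at y=-.123 0.5
top tube xmax dx/dy deg 3.4 x at y=-.123 0.5249
top tube mean dx/dy deg 3.47 x at y=-.123 0.5124
top carton xmin dx/dy deg 1.58 x at y=-.123 0.5085
top carton xmax dx/dy deg 2.04 x at y=-.123 0.5415
top carton mean dx/dy deg 0.75 x at y=-.123 0.527
top bar xmin dx/dy deg 3.53 x at y=-.123 0.5712
top bar xmax dx/dy deg 3.42 x at y=-.123 0.5945
top bar mean dx/dy deg 3.51 x at y=-.123 0.5827
top bar y extent -0.14215584237944004 0.07704499225311968
side tube xmin dx/dy deg 3.44 x at y=-.123 0.4972
side tube xmax dx/dy deg 3.43 x at y=-.123 0.5233
side tube mean dx/dy deg 3.49 x at y=-.123 0.5101
side carton xmin dx/dy deg 1.31 x at y=-.123 0.5059
side carton xmax dx/dy deg 1.84 x at y=-.123 0.5394
side carton mean dx/dy deg 2.2 x at y=-.123 0.5211
side bar xmin dx/dy deg 3.37 x at y=-.123 0.5683
side bar xmax dx/dy deg 3.41 x at y=-.123 0.5921
side bar mean dx/dy deg 3.2 x at y=-.123 0.58
side bar y extent -0.14383472626979893 0.07858279998981772
```

```bash
cat >> h.py <<'E'
from scipy.spatial.transform import Rotation as Ro
def sim(rows,p=None,R=None):
    s=observe()
    p=s["position"].copy() if p is None else p;R=Ro.from_quat(s["tool_rot"]) if R is None else R
    for r in rows:
        p=p+R.apply(np.array(r[3:6])/100);R=R*Ro.from_rotvec(np.radians(r[:3]))
    y=R.apply([0,1,0]);return p.round(4),np.degrees(np.arctan2(y[1],y[0])).round(2),R.apply([0,0,1]).round(4)
def togo(tx,ty,tz,ang):
    s=observe();R=Ro.from_quat(s["tool_rot"])
    y=R.apply([0,1,0]);a=np.degrees(np.arctan2(y[1],y[0]))
    print("shift tool cm",(R.inv().apply(np.array([tx,ty,tz])-s["position"])*100).round(2),"rz needed",round(-(ang-a),2),"now ang",round(a,2),"z",R.apply([0,0,1]).round(4),s["position"].round(4),"w",s["width"],"F",s["wrist_force"].round(2),"t",s["time"])
E
python3 - <<'E'
import station
print([k for k in dir(station) if k[0]!='_'], getattr(station,'grip_depth',None))
from h import *
for dx,dy in((3.5,-.7),(3.4,-.6),(3.3,-.65),(3.3,-.6)):print(dx,dy,sim([[0,0,-3.48,dx,dy,0,-1]]*20))
E
```

```text
['IKError', 'camera', 'camera_info', 'grip_depth', 'observe', 'sign_off'] -0.0187
3.5 -0.7 (array([ 0.52  , -0.0416,  0.2312]), np.float64(-1.79), array([-6.0e-04,  1.5e-03, -1.0e+00]))
3.4 -0.6 (array([ 0.5231, -0.068 ,  0.2311]), np.float64(-1.79), array([-6.0e-04,  1.5e-03, -1.0e+00]))
3.3 -0.65 (array([ 0.5041, -0.0769,  0.2311]), np.float64(-1.79), array([-6.0e-04,  1.5e-03, -1.0e+00]))
3.3 -0.6 (array([ 0.5114, -0.0827,  0.2311]), np.float64(-1.79), array([-6.0e-04,  1.5e-03, -1.0e+00]))
```

Call:
carry_out(steps=[[0, 0, -3.48, 3.5, -0.7, 0, -1], [0, 0, -3.48, 3.5, -0.7, 0, -1], [0, 0, -3.48, 3.5, -0.7, 0, -1], [0, 0, -3.48, 3.5, -0.7, 0, -1], [0, 0, -3.48, 3.5, -0.7, 0, -1], [0, 0, -3.48, 3.5, -0.7, 0, -1], [0, 0, -3.48, 3.5, -0.7, 0, -1], [0, 0, -3.48, 3.5, -0.7, 0, -1], [0, 0, -3.48, 3.5, -0.7, 0, -1], [0, 0, -3.48, 3.5, -0.7, 0, -1], [0, 0, -3.48, 3.5, -0.7, 0, -1], [0, 0, -3.48, 3.5, -0.7, 0, -1], [0, 0, -3.48, 3.5, -0.7, 0, -1], [0, 0, -3.48, 3.5, -0.7, 0, -1], [0, 0, -3.48, 3.5, -0.7, 0, -1], [0, 0, -3.48, 3.5, -0.7, 0, -1], [0, 0, -3.48, 3.5, -0.7, 0, -1], [0, 0, -3.48, 3.5, -0.7, 0, -1], [0, 0, -3.48, 3.5, -0.7, 0, -1], [0, 0, -3.48, 3.5, -0.7, 0, -0.5]])

```text
time: 1.77
position: [0.52, -0.0404, 0.2311]
tool_rot: [0.717, 0.697, -0.0, -0.0]
wrist_force: [0.5, -1.0, 0.2]
width: 0.0756
```

```bash
python3 -c "
from h import *
togo(.527,-.010,.06,-1.8)"
```

```text
shift tool cm [ 3.05  0.62 17.11] rz needed 0.18 now ang -1.62 z [-2.e-04  1.e-04 -1.e+00] [ 0.52   -0.0404  0.2311] w 0.07563992371757775 F [ 0.51 -1.    0.21] t 1.7667
```

Call:
carry_out(steps=[[0, 0, 0.18, 1.5, 0.3, 0, -0.5], [0, 0, 0, 1.55, 0.32, 0, -0.5], [0, 0, 0, 0, 0, 0, -0.5], [0, 0, 0, 0, 0, 2, -0.5], [0, 0, 0, 0, 0, 2, -0.5], [0, 0, 0, 0, 0, 2, -0.5], [0, 0, 0, 0, 0, 2, -0.5]])

```text
time: 2.35
position: [0.5271, -0.0132, 0.1502]
tool_rot: [0.72, 0.694, -0.0, 0.0]
wrist_force: [0.0, -0.4, -1.0]
width: 0.0642
```

```bash
python3 - <<'E'
from h import *
togo(.527,-.010,.06,-1.8)
p,d=camera("side");cv2.imwrite("pics/s1.png",cv2.cvtColor(p,cv2.COLOR_RGB2BGR))
E
```

```text
shift tool cm [ 0.33 -0.02  9.02] rz needed -0.25 now ang -2.05 z [-3.e-04 -7.e-04 -1.e+00] [ 0.5271 -0.0132  0.1502] w 0.06419047658630565 F [ 0.02 -0.41 -1.01] t 2.35
```

View pics/s1.png

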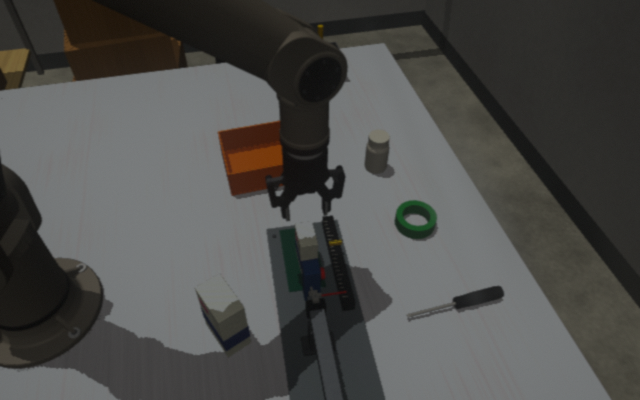

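The gripper is above the carton, with its fingers at (287,212) and (327,210) on either side of the carton top at (307,230). I'll go down and grip it.

Call:
carry_out(steps=[[0, 0, 0, 0.3, 0, 2, -0.5], [0, 0, 0, 0, 0, 2, -0.5], [0, 0, 0, 0, 0, 2, -0.5], [0, 0, 0, 0, 0, 1.5, -0.5], [0, 0, 0, 0, 0, 1, -0.5], [0, 0, 0, 0, 0, 0.5, -0.5], [0, 0, 0, 0, 0, 0, -0.5], [0, 0, 0, 0, 0, 0, 0.0], [0, 0, 0, 0, 0, 0, 0.4], [0, 0, 0, 0, 0, 0, 1], [0, 0, 0, 0, 0, 0, 1], [0, 0, 0, 0, 0, 0, 1], [0, 0, 0, 0, 0, 0, 1], [0, 0, 0, 0, 0, 0, 1]], squeeze=30)

```text
time: 3.57
position: [0.5283, -0.0089, 0.0623]
tool_rot: [0.719, 0.695, 0.001, 0.001]
wrist_force: [-0.2, -0.1, 7.0]
width: 0.0347
```

```bash
python3 -c "
from h import *
togo(.4955,.303,.2,2)"
```

```text
shift tool cm [ 31.05  -4.33 -13.79] rz needed -3.98 now ang -1.98 z [ 1.7e-03 -3.0e-04 -1.0e+00] [ 0.5283 -0.0089  0.0623] w 0.03472596922731967 F [-0.2  -0.05  6.95] t 3.5667
```

Call:
carry_out(steps=[[0, 0, 0, 0, 0, -1, 1], [0, 0, 0, 0, 0, -2, 1], [0, 0, 0, 0, 0, -2, 1], [0, 0, 0, 0, 0, -2, 1], [0, 0, 0, 0, 0, -2, 1], [0, 0, 0, 0, 0, -2, 1], [0, 0, 0, 0, 0, -1, 1], [0, 0, 0, 1, -0.1, 0, 1], [0, 0, 0, 2, -0.3, 0, 1], [0, 0, 0, 3, -0.4, 0, 1], [0, 0, 0, 3, -0.4, 0, 1], [0, 0, 0, 3, -0.4, 0, 1], [0, 0, 0, 3, -0.4, 0, 1], [0, 0, 0, 3, -0.4, 0, 1], [0, 0, 0, 3, -0.4, 0, 1], [0, 0, 0, 3, -0.4, 0, 1], [0, 0, 0, 3, -0.4, 0, 1], [0, 0, 0, 2, -0.3, 0, 1], [0, 0, 0, 1, -0.2, 0, 1], [0, 0, 0, 0, 0, 0, 1]])

```text
time: 5.23
position: [0.4948, 0.2955, 0.1804]
tool_rot: [0.718, 0.697, -0.0, -0.001]
wrist_force: [-0.2, 0.3, -0.6]
width: 0.0349
```

```bash
python3 - <<'E'
from h import *
togo(.4955,.303,.2,2)
p,d=camera("side");cv2.imwrite("pics/s2.png",cv2.cvtColor(p,cv2.COLOR_RGB2BGR))
E
```

```text
shift tool cm [ 0.76  0.04 -1.96] rz needed -3.7 now ang -1.7 z [-0.0019  0.001  -1.    ] [0.4948 0.2955 0.1804] w 0.034914942506849476 F [-0.24  0.32 -0.57] t 5.2333
```

View pics/s2.png

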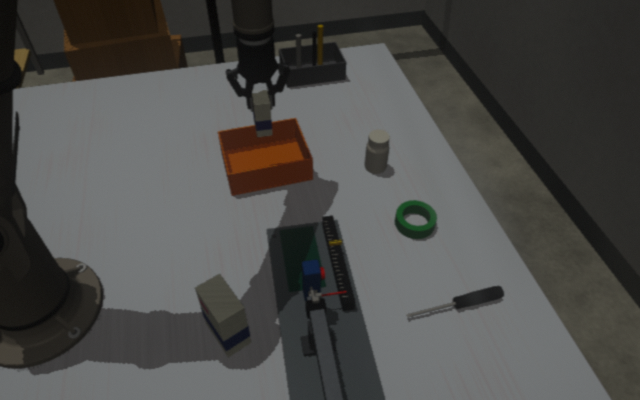

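The carton is held upright at (262,112), over the bin. Now I'll lower it.

Call:
carry_out(steps=[[0, 0, -3.7, 0.5, 0, 1, 1], [0, 0, 0, 0.2, 0, 2, 1], [0, 0, 0, 0, 0, 2, 1], [0, 0, 0, 0, 0, 2, 1], [0, 0, 0, 0, 0, 2, 1], [0, 0, 0, 0, 0, 1.5, 1], [0, 0, 0, 0, 0, 0.8, 1], [0, 0, 0, 0, 0, 0.5, 1], [0, 0, 0, 0, 0, 0, 1], [0, 0, 0, 0, 0, 0, 1]])

```text
time: 6.12
position: [0.4975, 0.299, 0.0638]
tool_rot: [0.697, 0.717, 0.0, 0.0]
wrist_force: [0.4, -0.1, 0.4]
width: 0.0343
```

Call:
carry_out(steps=[[0, 0, 0, 0, 0, 0.3, 1], [0, 0, 0, 0, 0, 0, 1], [0, 0, 0, 0, 0, 0, 0.2], [0, 0, 0, 0, 0, 0, -0.2], [0, 0, 0, 0, 0, 0, -0.5], [0, 0, 0, 0, 0, 0, -0.5], [0, 0, 0, 0, 0, 0, -0.5], [0, 0, 0, 0, 0, -1, -0.5], [0, 0, 0, 0, 0, -2, -0.5], [0, 0, 0, 0, 0, -3, -0.5], [0, 0, 0, 0, 0, -3, -0.5], [0, 0, 0, 0, 0, -3, -0.5], [0, 0, 0, 0, 0, -3, -0.5], [0, 0, 0, 0, 0, -2, -0.5], [0, 0, 0, 0, 0, 0, -0.5]])

```text
time: 7.37
position: [0.4988, 0.3015, 0.2362]
tool_rot: [0.696, 0.718, 0.004, 0.001]
wrist_force: [0.7, 0.9, 0.3]
width: 0.0642
```

```bash
python3 - <<'E'
from h import *
togo(.5125,-.1225,.25,-3.45)
p,d=camera("side");cv2.imwrite("pics/s3.png",cv2.cvtColor(p,cv2.COLOR_RGB2BGR))
E
```

```text
shift tool cm [-42.41   0.09  -1.57] rz needed 5.19 now ang 1.74 z [ 0.0074  0.0046 -1.    ] [0.4988 0.3015 0.2362] w 0.06420477992612679 F [0.69 0.91 0.32] t 7.3667
```

View pics/s3.png

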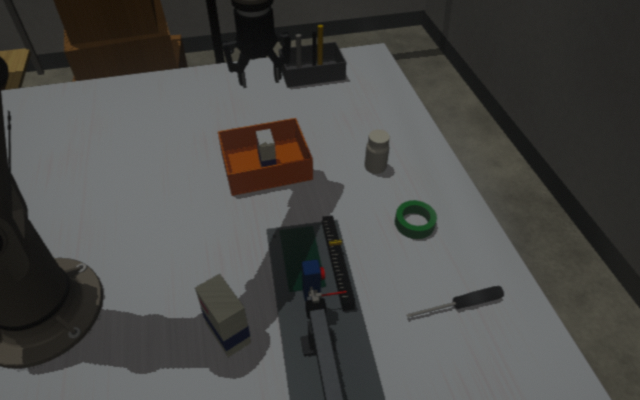

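The carton stands in the bin at (266,148), released. Next I'll go above the head.

Call:
carry_out(steps=[[0, 0, 1.3, -1, 0, -0.3, -0.6], [0, 0, 1.3, -2, 0, -0.3, -0.6], [0, 0, 1.3, -3, 0, -0.3, -0.6], [0, 0, 1.3, -3, 0, -0.3, -0.6], [0, 0, 0, -3, 0, 0, -0.6], [0, 0, 0, -3, 0, 0, -0.6], [0, 0, 0, -3, 0, 0, -0.6], [0, 0, 0, -3, 0, 0, -0.6], [0, 0, 0, -3, 0, 0, -0.6], [0, 0, 0, -3, 0, 0, -0.6], [0, 0, 0, -3, 0, 0, -0.6], [0, 0, 0, -3, 0, 0, -0.6], [0, 0, 0, -3, 0, 0, -0.6], [0, 0, 0, -3, 0, 0, -0.6], [0, 0, 0, -2, 0, 0, -0.6], [0, 0, 0, -1, 0, 0, -0.6], [0, 0, 0, 0, 0, 0, -0.6], [0, 0, 0, 0, 0, 0, -0.6]])

```text
time: 8.92
position: [0.4753, -0.1194, 0.2417]
tool_rot: [0.728, 0.685, -0.0, -0.001]
wrist_force: [-0.5, 1.9, 0.1]
width: 0.0685
```

```bash
python3 - <<'E'
from h import *
togo(.512,-.123,.106,-3.45)
E
```

```text
shift tool cm [-0.15  3.71 13.57] rz needed -0.06 now ang -3.51 z [-1.3e-03  9.0e-04 -1.0e+00] [ 0.4753 -0.1194  0.2417] w 0.06853018009351369 F [-0.55  1.93  0.12] t 8.9167
```

Call:
carry_out(steps=[[0, 0, 0, 0, 1, 0, -0.6], [0, 0, 0, -0.1, 1.7, 0, -0.6], [0, 0, 0, 0, 1, 0, -0.6], [0, 0, 0, 0, 0, 0, -0.6], [0, 0, 0, 0, 0, 1.5, -0.6], [0, 0, 0, 0, 0, 2, -0.6], [0, 0, 0, 0, 0, 2, -0.6], [0, 0, 0, 0, 0, 0.5, -0.6], [0, 0, 0, 0, 0, 0, -0.6], [0, 0, 0, 0, 0, 0, -0.6]])

```text
time: 9.75
position: [0.5129, -0.1227, 0.1828]
tool_rot: [0.728, 0.686, 0.0, -0.0]
wrist_force: [0.7, 0.1, -0.0]
width: 0.0682
```

```bash
python3 - <<'E'
from h import *
togo(.512,-.123,.106,-3.45)
for n in("side","top"):
    p,d=camera(n);q=p[190:320,250:400] if n=="side" else p[150:270,310:500]
    cv2.imwrite(f"pics/{n}4.png",cv2.resize(cv2.cvtColor(q,cv2.COLOR_RGB2BGR),None,fx=4,fy=4,interpolation=cv2.INTER_CUBIC))
E
```

```text
shift tool cm [-0.04 -0.09  7.68] rz needed 0.02 now ang -3.43 z [-0.e+00  2.e-04 -1.e+00] [ 0.5129 -0.1227  0.1828] w 0.06821554148732097 F [ 0.66  0.07 -0.04] t 9.75
```

View pics/side4.png

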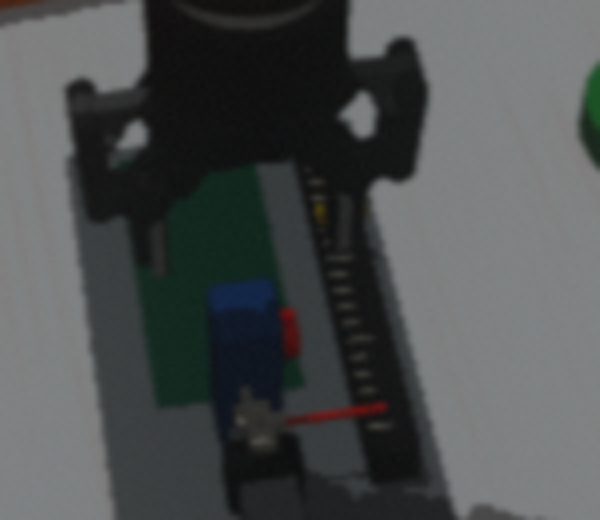

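View pics/top4.png

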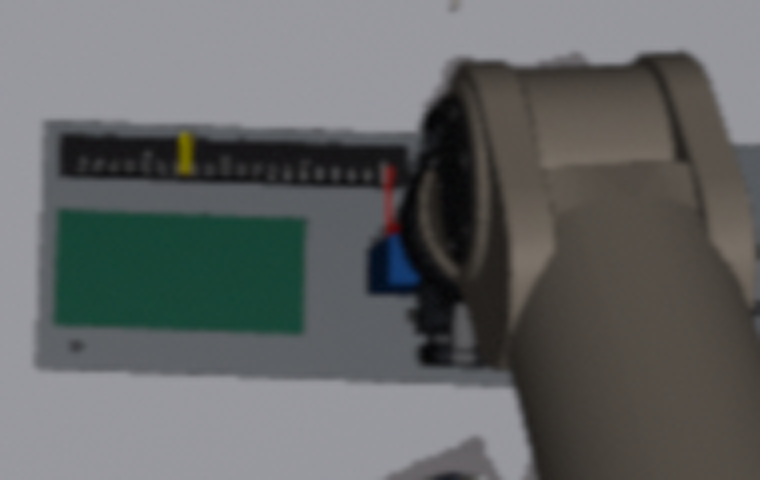

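Call:
carry_out(steps=[[0, 0, 0, 0, -0.1, 1, -0.6], [0, 0, 0, 0, 0, 2, -0.6], [0, 0, 0, 0, 0, 2, -0.6], [0, 0, 0, 0, 0, 1.5, -0.6], [0, 0, 0, 0, 0, 0.8, -0.6], [0, 0, 0, 0, 0, 0.3, -0.6], [0, 0, 0, 0, 0, 0, -0.6], [0, 0, 0, 0, 0, 0, -0.6]])

```text
time: 10.52
position: [0.5123, -0.1232, 0.107]
tool_rot: [0.728, 0.685, 0.0, 0.0]
wrist_force: [0.3, -0.6, -0.4]
width: 0.0684
```

```bash
python3 - <<'E'
from h import *
togo(.512,-.123,.106,-3.45)
for n in("side",):
    p,d=camera(n);q=p[190:320,250:400] if n=="side" else p[150:270,310:500]
    cv2.imwrite(f"pics/{n}5.png",cv2.resize(cv2.cvtColor(q,cv2.COLOR_RGB2BGR),None,fx=4,fy=4,interpolation=cv2.INTER_CUBIC))
E
```

```text
shift tool cm [ 0.01 -0.03  0.1 ] rz needed -0.02 now ang -3.47 z [ 1.2e-03 -2.0e-04 -1.0e+00] [ 0.5123 -0.1232  0.107 ] w 0.0683627218595712 F [ 0.33 -0.57 -0.38] t 10.5167
```

View pics/side5.png

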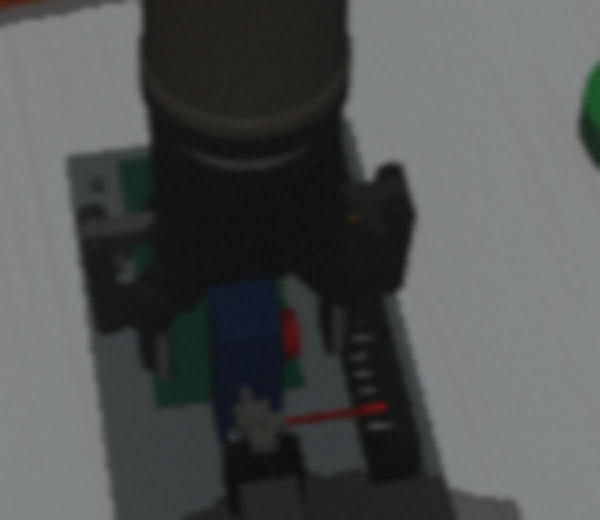

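The fingers straddle the head, with the button at crop (290,335) and the pads at (160,355) and (333,335). Closing now.

Call:
carry_out(steps=[[0, 0, 0, 0, 0, 0, 0], [0, 0, 0, 0, 0, 0, 0.4], [0, 0, 0, 0, 0, 0, 1], [0, 0, 0, 0, 0, 0, 1], [0, 0, 0, 0, 0, 0, 1], [0, 0, 0, 0, 0, 0, 1], [0, 0, 0, 0, 0, 0, 1], [0, 0, 0, 0, 0, 0, 1]], squeeze=40)

```text
time: 11.23
position: [0.5124, -0.1232, 0.1076]
tool_rot: [0.728, 0.685, 0.0, 0.001]
wrist_force: [-3.0, 0.6, 9.9]
width: 0.0313
```

```bash
python3 - <<'E'
from h import *
s=observe();t=s["position"]+.1243*np.array([.0602,.998,0]);togo(*t,-3.45)
E
```

```text
shift tool cm [ 1.243e+01 -1.000e-02 -1.000e-02] rz needed -0.03 now ang -3.48 z [ 1.6e-03 -7.0e-04 -1.0e+00] [ 0.5124 -0.1232  0.1076] w 0.031299668371588284 F [-2.97  0.58  9.89] t 11.2333
```

Call:
carry_out(steps=[[0, 0, 0, 0.3, 0, 0, 1], [0, 0, 0, 0.7, 0, 0, 1], [0, 0, 0, 1, 0, 0, 1], [0, 0, 0, 1, 0, 0, 1], [0, 0, 0, 1, 0, 0, 1], [0, 0, 0, 1, 0, 0, 1], [0, 0, 0, 1, 0, 0, 1], [0, 0, 0, 1, 0, 0, 1], [0, 0, 0, 1, 0, 0, 1], [0, 0, 0, 1, 0, 0, 1], [0, 0, 0, 1, 0, 0, 1], [0, 0, 0, 1, 0, 0, 1], [0, 0, 0, 0.6, 0, 0, 1], [0, 0, 0, 0.3, 0, 0, 1], [0, 0, 0, 0.2, 0, 0, 1], [0, 0, 0, 0, 0, 0, 1], [0, 0, 0, 0, 0, 0, 1], [0, 0, 0, 0, 0, 0, 1]])

```text
time: 12.73
position: [0.5197, -0.004, 0.1076]
tool_rot: [0.729, 0.685, -0.0, 0.001]
wrist_force: [-3.0, -5.2, 10.6]
width: 0.0313
```

```bash
cat > look.py <<'E'
from h import *
import sys
s=observe();t=np.array([.5124,-.1232,.1076])+.1243*np.array([.0602,.998,0]);togo(*t,-3.45)
ey=np.array([.0602,.998])
for n in("side","top"):
    p,d=camera(n);q=p[190:320,250:400] if n=="side" else p[150:270,310:500]
    cv2.imwrite(f"pics/{n}{sys.argv[1]}.png",cv2.resize(cv2.cvtColor(q,cv2.COLOR_RGB2BGR),None,fx=4,fy=4,interpolation=cv2.INTER_CUBIC))
    M=masks(p)
    for k,z in(("red",.052),("yellow",.046)):
        c,l,st,ce=cv2.connectedComponentsWithStats(M[k].astype(np.uint8))
        for i in range(1,c):
            if st[i,4]>4:
                v,u=np.nonzero(l==i);w=np.array([ray(n,a,b,z) for a,b in zip(u,v)])
                if abs(w[0,0]-.57)<.1 and w[0,1]<.1: print(n,k,st[i],w.mean(0).round(4),'along',(w[:,:2]@ey).mean().round(4),(w[:,:2]@ey).min().round(4),(w[:,:2]@ey).max().round(4))
E
python3 look.py 6
```

```text
shift tool cm [ 0.48 -0.01  0.  ] rz needed -0.07 now ang -3.52 z [ 0.0016 -0.0023 -1.    ] [ 0.5197 -0.004   0.1076] w 0.03129550880935094 F [-3.   -5.15 10.59] t 12.7333
side red [326 242   4   2   8] [ 0.5721 -0.0073  0.052 ] along 0.0271 0.0253 0.0289
side red [312 244   5   2   5] [ 0.5443 -0.0053  0.052 ] along 0.0275 0.0262 0.0284
side yellow [334 240   8   4  21] [ 0.5941 -0.0039  0.046 ] along 0.0319 0.0278 0.0357
```

View pics/side6.png

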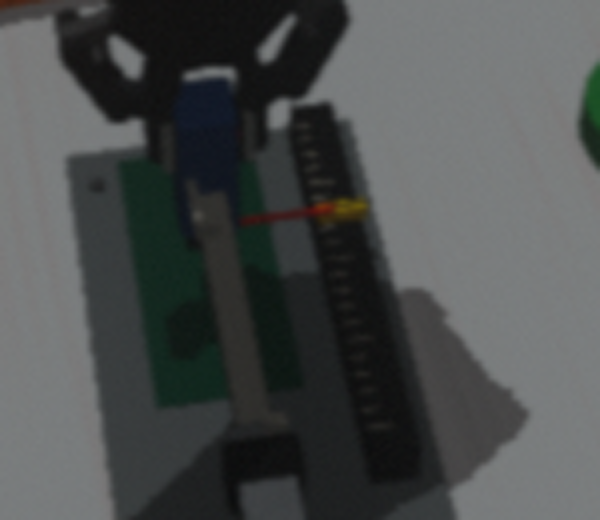

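View pics/top6.png

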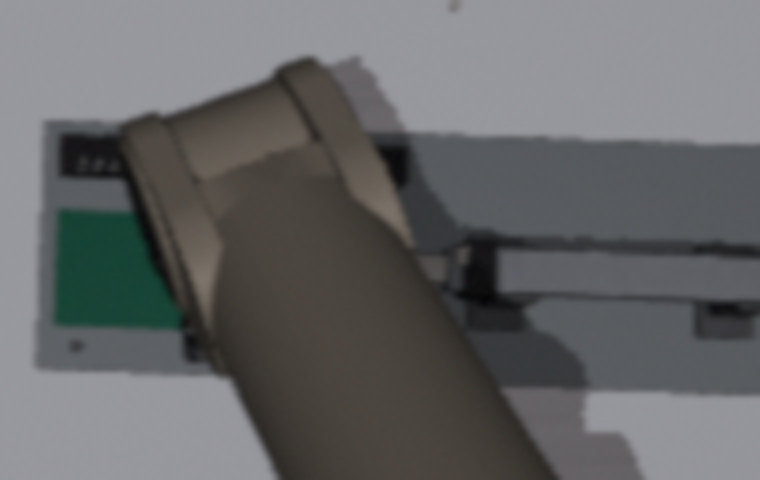

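The pointer at crop (325,210) is just short of the marker's middle. Vision and the arm's own reading both give 4.8 mm still to go.

Call:
carry_out(steps=[[0, 0, 0, 0.2, 0, 0, 1], [0, 0, 0, 0.2, 0, 0, 1], [0, 0, 0, 0.1, 0, 0, 1], [0, 0, 0, 0, 0, 0, 1], [0, 0, 0, 0, 0, 0, 1], [0, 0, 0, 0, 0, 0, 1], [0, 0, 0, 0, 0, 0, 1], [0, 0, 0, 0, 0, 0, 1], [0, 0, 0, 0, 0, 0, 1], [0, 0, 0, 0, 0, 0, 1]])

```text
time: 13.67
position: [0.52, 0.0009, 0.1076]
tool_rot: [0.729, 0.685, -0.0, 0.001]
wrist_force: [-4.3, -4.7, 9.2]
width: 0.0314
```

```bash
python3 look.py 7; python3 - <<'E'
from h import *
p,d=camera("side");W=P("side",d);cv2.imwrite("pics/sidefull.png",cv2.cvtColor(p,cv2.COLOR_RGB2BGR))
E
```

```text
shift tool cm [-0.01 -0.01  0.  ] rz needed -0.09 now ang -3.54 z [ 0.0015 -0.0023 -1.    ] [0.52   0.0009 0.1076] w 0.03144753888928864 F [-4.28 -4.71  9.15] t 13.6667
side red [326 240   7   2  12] [ 0.5756 -0.0026  0.052 ] along 0.032 0.03 0.034
side red [313 242   5   1   5] [ 5.476e-01 -2.000e-04  5.200e-02] along 0.0327 0.032 0.0334
side yellow [333 240   9   4  25] [ 0.5931 -0.0041  0.046 ] along 0.0317 0.0278 0.0357
```

View pics/side7.png

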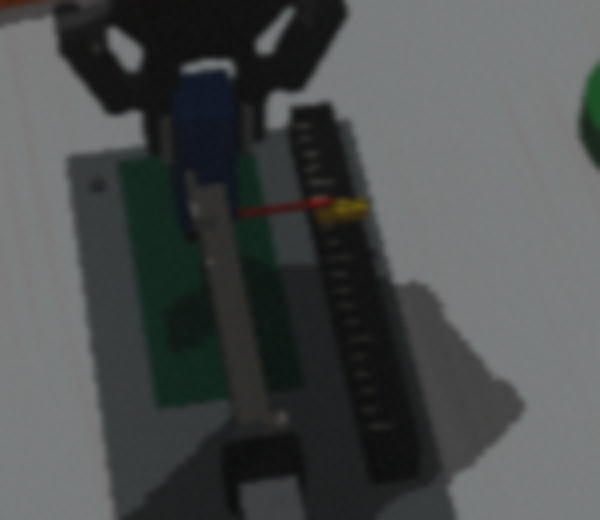

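View pics/sidefull.png

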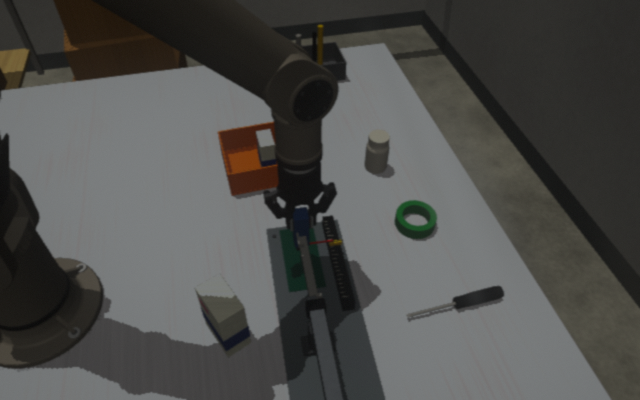

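The pointer reads 32.0 mm along the scale and the marker about 32 mm. The marker hasn't moved, the carton is in the bin at (266,145), and the grip width of 31.4 mm means the button is fully in. Signing off.

```bash
python3 -c "
from station import *
print(sign_off())"
```

```text
the job is handed in; nothing more can be done
None
```

I put the small carton into the reject bin and let it go, and it is standing upright there. I then squeezed the sensor head across its lock button, drew the arm out about 124 mm, and handed the job in while still gripping it there. The sign-off gives no verdict.

**Last checks:**
- **Pointer and marker:** the side camera puts the pointer at 32.0 mm along the scale direction and the marker at 31.7 mm. The marker's middle was measured at about 32.3 mm at the start. The arm's own position was within 0.1 mm of the computed target.
- **Button:** the grip width is 31.4 mm, against 32 mm given for the button fully in.
- **Marker and bystanders:** the marker, jar, tape roll and screwdriver show no visible movement. I compared the jar, tape roll and screwdriver by eye only.

No check failed. The top camera's view of the pointer and marker was blocked by the arm, so the final alignment rests on the side camera and the arm's own position reading. I did not measure the arm's stillness directly; it held its pose for about half a second before I signed off at 13.7 s.

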